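# Load a vial into the sample changer, index it and switch the lamp on

## Task

Put the white-capped vial upright into the empty pocket at the yellow loading mark of the sample changer, lowering it onto the pocket's floor before you let go. Then turn the wheel one click clockwise (seen from above), so that this vial stands in front of the grey optical head, and last pull the red knob straight up to its ON detent. Leave all black-capped vials standing: those on the bench where they are, those in the wheel in their pockets.

Things in the scene. Friction and masses are not known exactly. Their poses are not given: they have to be found in the camera images.
- sample_vial: The loose sample vial with the WHITE screw cap, standing upright on the bench, 57 mm tall; body 20 mm in diameter up to 47 mm, cap 18 mm in diameter above that; about 20 g. Origin: centre of its underside; z up. It stands among two loose look-alikes with black caps.
- spare_vial_a: A loose vial like the sample vial but with a BLACK cap, standing on the bench at least 50 mm clear of the others; to be left alone. Origin: centre of its underside.
- spare_vial_b: A second loose black-capped vial standing on the bench; to be left alone. Origin: centre of its underside.
- changer: Fixed sample changer: white deck 190 x 275 mm, 14 mm high, front (own -x) with a yellow loading wedge. Origin: on the bench under the wheel's axis; own x rear, y left, z up. Aluminium wheel 166 mm across, top 22 mm high. The three pockets clockwise of the wedge hold black-capped vials, tops 79 mm high; the others are empty. Grey optical head 80 mm high, left, 88 mm from the axis.
- pocket (a point): Centre of the floor of the pocket at the loading mark at the start, 22 mm above the bench; turns with the wheel. Empty upright black cup, inner diameter 23.4 mm, 26 mm deep, mouth flared to 27 mm, 33 mm over its rim, rim 48 mm above the bench. Six such cups stand 60 mm from the axis, 60 mm apart.
- reading_place (a point): Fixed point on the changer where the pocket's floor centre comes to lie after one click clockwise, in front of the optical head; 22 mm above the bench.
- wheel (a joint): Turn of the wheel in rad, about 0 at the start, growing CLOCKWISE seen from above; it clicks into a detent every 1.047 rad (60 degrees): released within about 0.45 rad of a click, it runs into that click by itself and stays. Turning over to the next takes about 0.1 N m.
- wheel_grip (a point): Middle of the blue bar grip on the wheel's axis, 102 mm above the bench: 46 mm long, 18 mm thick, 28 mm high (88 to 116 mm above the bench), fixed to the wheel. The bar lies along this point's x axis, which at wheel 0 is the changer's x; pinch across the 18 mm. Below it a flange 34 mm across and a thin shaft.
- lamp_knob (a joint): Pull of the red lamp knob in m: 0 pushed in (off), 0.014 pulled straight up to its on detent and stop. It starts to move at about 6 N, needs less towards the middle, and past the middle snaps to the other end and stays there.
- lamp_grip (a point): Middle of the thick part of the round red lamp knob at the deck's front right corner, 43 mm above the bench when pushed in; rises with the knob. Knob 28 mm across in its upper 10 mm, 23 mm or less below; top 7 mm above this point, underside 19 mm below it. Steel collar under it 26 mm across, on the deck (14 mm high).
- loaded_1: Loose black-capped vial, like the sample vial in size, standing in the pocket 60 degrees clockwise of the loading mark at the start; to stay upright in its pocket. Origin: centre of its underside.
- loaded_2: Loose black-capped vial, like the sample vial in size, standing in the pocket 120 degrees clockwise of the loading mark at the start; to stay upright in its pocket. Origin: centre of its underside.
- loaded_3: Loose black-capped vial, like the sample vial in size, standing in the pocket 180 degrees clockwise of the loading mark at the start; to stay upright in its pocket. Origin: centre of its underside.

How it is judged:
By the outcome, as a careful person would: the job done as asked, in the order asked, and still so for the second after the job is handed in, with the robot touching nothing.
It also fails if it takes over 58 s, if anything falls off the work surface, if the arm or the gripper's body presses on something with over 40 N, if the wrist force passes 120 N, or if a joint passes its speed limit or range.

## Robot

A 7-joint arm with a two-finger parallel gripper is mounted at the origin on a cart in front of the work surface, level with it; the furniture and walls round the work are solid. World frame = base frame: x ahead of the robot, y to its left, z up, the work surface at z = 0. Lengths are in m, angles in rad, forces in N, time in s.
With the tool pointing down it reaches from about 0.4 to 0.85 m from the base axis. Payload 10.4 kg.
Tool frame: the origin (TCP) lies on the centre line of the jaws, within the pads' length; the fingertips stand r.tip_extent ahead of it and the grasp point (between the pads) lies 3 mm ahead of it (r.tip_extent is the distance from the TCP to the fingertips, in m); z points along the fingers, y is the direction in which the jaws open and shut (so a half turn about z gives the same grasp; the last joint's range is limited). The gripper opens to 87 mm and grips with 3 to 60 N. Pads are 19 mm wide; open, the fingers measure 117 mm over their backs; the gripper's body (75 mm by 190 mm) begins 51 mm behind the grasp point.
Start: joints at [-1.243, 0.332, -0.065, 1.46, 0.022, 1.35, -0.088], TCP at [0.215, 0.587, 0.211] pointing down, gripper open.
Joint ranges: [-2.6, 2.6], [-0.5, 2.12], [-1.47, 1.34], [0.16, 2.42], [-1.27, 4.41], [0.06, 2.06], [-2.6, 2.6]. Speed limits (rad/s): [2.22, 2.22, 2.79, 2.79, 3.14, 3.14, 3.14].

## Interface

Orientations are given as a unit quaternion [x, y, z, w].
In Python, from bench import r gives the robot as it stands. The module is installed in compiled form; this text tells all that it offers.
- The arm moves only by the shell command python3 -m jog 'ROWS' [FORCE]. ROWS is JSON, a list of rows, each a list of 5 numbers: the shift along the tool's x, y, z in cm, then the turn about the tool's z in rad, then the closure, from 0 (fully open) to 1 (shut). A call has exactly 10 rows; each row shifts and turns the pose as measured when the row begins, along the tool's axes as they then stand; what a row does not reach is not made up. A row lasts 1/10 s, in which the tool goes at most 50 mm and 8.59 degrees, less where a joint would pass 70% of its speed; a pose out of reach is approached as far as the arm can. A call with a gripper value outside its range is refused whole. The fingers move at their own pace and stop on an object; FORCE is the grip in N (left out, the last holds). Time passes only in rows, so rows that do not move let the fingers close, or fill a call up. It gives the time, the measured TCP pose, the force and the opening at its end, in the units of the state.
- r.read_state(): the state, without advancing time (a new reading comes with each control period).
- r.camera(name): name is "scene" or "top"; returns a dict with "pixels" (384x512x3 uint8, red, green, blue), "fx", "fy", "cx", "cy" (pixels), "camera_from_world" (4x4, takes a point from world to camera coordinates). Camera axes: x right, y up, looking along -z (the intrinsics and any distortion apply to the point x, -y, -z); pixel columns grow to the right and rows downward; lengths in m; the calibration is good to about 2 mm. A picture is of the moment at which its call begins. There is no depth.
- r.close_job(): hands the job in, once; it reports no verdict.
The state is a dict: "time": time; "joint_positions": joint angles; "joint_vel": joint speeds; "joint_torque": joint torques, N m; "ee_pos": TCP position; "eef_rot": TCP orientation; "ft_force": force on the tool from outside, world axes, zero at the start; "torque": the same for the moment, N m; "width": finger opening in m.
Only numpy, scipy, OpenCV 4.12 (cv2) and the standard library are available. Lean on these libraries where they do the work, as an engineer would, in place of code of your own. Each camera call takes 0.05 s, during which the arm holds its last target. There are 200 camera calls.

## Working session

There is one attempt and no reset: what is moved stays moved. The work goes in short steps, Python scripts to look and compute and a shell command to move; the robot and the scene stay as the last step left them, time stands still between calls to the robot, and variables do not carry over. Pictures are saved under pics/ and viewed, about 8 in all and at most 12, crops included, and the job is handed in when it is done.

```bash
mkdir -p pics; cat > h.py <<'E'
import numpy as np, cv2
from bench import r
def snap(n,f):
    c=r.camera(n); np.savez(f'pics/{f}.npz',**{k:np.array(v) for k,v in c.items()})
    cv2.imwrite(f'pics/{f}.png',cv2.cvtColor(np.asarray(c['pixels']),cv2.COLOR_RGB2BGR)); return c
def ray(c,u,v,z):
    M=np.array(c['camera_from_world']);R,t=M[:3,:3],M[:3,3]
    d=R.T@np.array([(u-c['cx'])/c['fx'],-(v-c['cy'])/c['fy'],-1.]);o=-R.T@t
    return o+d*(z-o[2])/d[2]
def proj(c,p):
    M=np.array(c['camera_from_world']);q=M[:3,:3]@np.array(p)+M[:3,3]
    return c['cx']+c['fx']*q[0]/-q[2], c['cy']-c['fy']*q[1]/-q[2]
E
python3 - <<'E'
from h import *
for n in('top','scene'):
    c=snap(n,n+'0'); print(n,c.keys(),c['fx'],c['cx'],np.round(c['camera_from_world'],3).tolist())
a=cv2.imread('pics/top0.png')
cv2.imwrite('pics/top0b.png',cv2.resize(a,(800,600)))
s=r.read_state();print(s,r.tip_extent)
E
```

```text
top dict_keys(['pixels', 'fx', 'fy', 'cx', 'cy', 'camera_from_world']) 476.8094367736998 254.87978815696442 [[0.026, -0.999, -0.019, -0.004], [0.996, 0.024, 0.088, -0.56], [-0.087, -0.021, 0.996, -0.986], [0.0, 0.0, 0.0, 1.0]]
scene dict_keys(['pixels', 'fx', 'fy', 'cx', 'cy', 'camera_from_world']) 422.70219521296764 258.90786087356247 [[0.779, -0.627, -0.011, -0.43], [0.442, 0.537, 0.719, -0.323], [-0.445, -0.565, 0.695, -0.648], [0.0, 0.0, 0.0, 1.0]]
{'time': 0.1, 'joint_positions': array([-1.24259124,  0.33281398, -0.06467967,  1.46087672,  0.02163463,
        1.34990997, -0.0884679 ]), 'joint_vel': array([-9.79960764e-05, -2.01710571e-03,  8.38984812e-04, -1.12053016e-03,
        2.36234248e-04, -2.10133214e-04,  2.21119555e-04]), 'joint_torque': array([ 1.55175581e-03, -6.24546146e+01,  2.46634620e-02, -3.90720391e+01,
       -6.14582584e-02,  3.64378968e-02,  1.08159443e-04]), 'ee_pos': array([0.21468307, 0.5865735 , 0.20992091]), 'eef_rot': array([ 1.74484730e-01,  9.84659661e-01, -6.52779072e-04, -6.45425958e-05]), 'ft_force': array([ 0.06845126, -0.55175344,  0.18909246]), 'torque': array([ 0.01021643, -0.06123349,  0.03001266]), 'width': 0.08715549108085835} 0.022
```

View pics/top0.png

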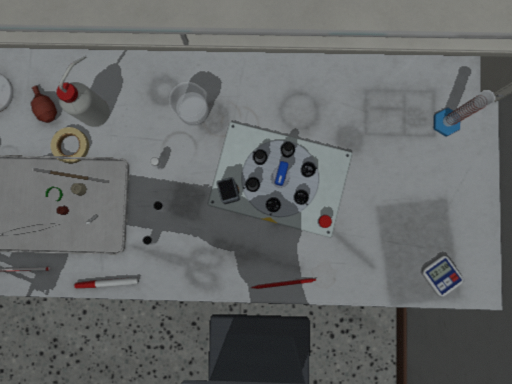

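View pics/scene0.png

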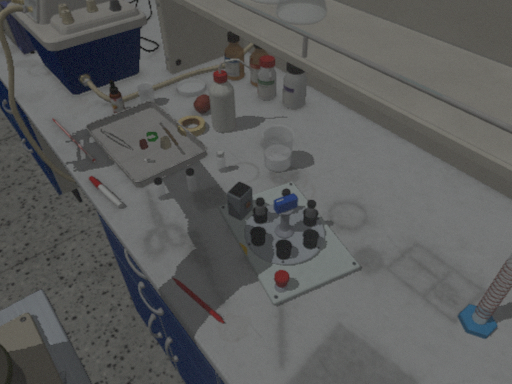

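The top view shows the white cap at (155,161), black-capped spares at (158,205) and (147,240), the blue grip at (281,173), the yellow mark at (269,219), the red knob at (325,221) and the optical head at (228,190). The scene view shows the white cap at (221,155).

```bash
cat > m.py <<'E'
from h import *
def blob(c,lo,hi,box):
    p=np.asarray(c['pixels']);h=cv2.cvtColor(p,cv2.COLOR_RGB2HSV);m=cv2.inRange(h,lo,hi)
    k=np.zeros_like(m);x0,y0,x1,y1=box;k[y0:y1,x0:x1]=m[y0:y1,x0:x1]
    n,l,s,ce=cv2.connectedComponentsWithStats(k)
    i=1+np.argmax(s[1:,4]);return ce[i],s[i,4],k,l==i
E
python3 - <<'E'
from m import *
L=lambda f:{k:v for k,v in np.load(f'pics/{f}.npz').items()}
t=L('top0');s=L('scene0')
for nm,lo,hi,b,z,sb in [('blue',(105,150,50),(130,255,255),(265,150,300,195),.114,(265,185,310,220)),('red',(0,120,80),(8,255,255),(310,205,340,235),.047,(265,262,300,292)),('yel',(15,100,80),(35,255,255),(250,205,290,230),.014,(232,235,260,260)),('cap',(0,0,160),(180,60,255),(145,152,165,170),.057,(212,146,230,160))]:
    (u,v),a,k,m=blob(t,lo,hi,b); print(nm,'top',u,v,a,ray(t,u,v,z))
    ys,xs=np.where(m)
    if nm=='blue':
        print(cv2.minAreaRect(np.c_[xs,ys].astype(np.float32)))
        (p0,p1)=[ray(t,*q,z)[:2] for q in cv2.boxPoints(cv2.minAreaRect(np.c_[xs,ys].astype(np.float32)))[[0,1]]];print(p0,p1)
    (u2,v2),a,k,m=blob(s,lo,hi,sb); print('   scene',u2,v2,a,ray(s,u2,v2,z))
for q in [(233,122),(351,151),(331,235),(211,203)]: print(ray(t,*q,.014))
a=cv2.imread('pics/top0.png');b=cv2.imread('pics/scene0.png')
A=cv2.resize(a[110:250,135:345],None,fx=3.5,fy=3.5,interpolation=3)
cv2.imwrite('pics/tc.png',A); cv2.imwrite('pics/sc.png',cv2.resize(b[140:300,140:360],None,fx=3.5,fy=3.5,interpolation=3))
E
```

```text
blue top 281.4191616766467 172.19161676646706 167 [ 0.58881761 -0.04223714  0.114     ]
((281.2353515625, 173.058837890625), (8.246211051940918, 23.283418655395508), 14.03624439239502)
[ 0.56677827 -0.02916173] [ 0.61108601 -0.03913619]
   scene 285.85263157894735 199.37894736842105 95 [ 0.58447725 -0.04314866  0.114     ]
red top 324.9495798319328 220.9579831932773 119 [ 0.49853913 -0.13596741  0.047     ]
   scene 281.2892561983471 276.0413223140496 121 [ 0.4950487  -0.13556565  0.047     ]
yel top 269.0 219.33333333333334 30 [ 0.49991217 -0.02129667  0.014     ]
   scene 243.0 246.0 1 [ 0.49906382 -0.01471524  0.014     ]Traceback (most recent call last):
  File "<stdin>", line 5, in <module>
  File "m.py", line 6, in blob
    i=1+np.argmax(s[1:,4]);return ce[i],s[i,4],k,l==i
        ~~~~~~~~~^^^^^^^^^
    return _wrapfunc(a, 'argmax', axis=axis, out=out, **kwds)
    return bound(*args, **kwds)
ValueError: attempt to get argmax of an empty sequence
```

```bash

python3 - <<'E'
from m import *
L=lambda f:{k:v for k,v in np.load(f'pics/{f}.npz').items()}
t=L('top0');s=L('scene0')
g=lambda c,b:cv2.cvtColor(c['pixels'],cv2.COLOR_RGB2GRAY)[b[1]:b[3],b[0]:b[2]]
print(g(t,(148,154,164,169)));print(g(s,(214,146,230,174)))
for q in [(233,122),(351,151),(331,235),(211,203)]: print(ray(t,*q,.014))
a=cv2.imread('pics/top0.png');b=cv2.imread('pics/scene0.png')
A=cv2.resize(a[110:250,135:345],None,fx=3.5,fy=3.5,interpolation=3)
cv2.imwrite('pics/tc.png',A); cv2.imwrite('pics/sc.png',cv2.resize(b[140:300,140:360],None,fx=3.5,fy=3.5,interpolation=3))
E
```

```text
[[132 133 132 131 132 131 133 131 130 129 129 129 103  79  72  74]
 [132 133 132 132 132 132 133 132 132 130 130 128 103  78  74  74]
 [132 133 131 133 132 131 130 130 129 130 131 110  87  77  76  77]
 [133 133 133 131 119 116 117 115 120 123 127 103  82  80  81  79]
 [133 132 131 122 126 134 135 132 130 109  94  84  80  80  81  81]
 [132 133 124 130 140 142 141 141 139 127  96  80  82  83  81  82]
 [133 134 127 137 144 143 143 144 143 142 105  79  80  82  82  83]
 [132 131 126 136 145 146 146 147 148 147 111  77  78  81  81  81]
 [133 130 124 136 146 148 149 151 151 142 105  77  81  81  80  81]
 [133 131 132 136 145 149 153 154 152 125  87  81  87  81  80  82]
 [132 132 133 123 121 134 147 144 127  94  76  82  86  82  80  81]
 [130 133 135 127 120 113 109 107  99  82  82  89  86  81  80  78]
 [131 134 133 134 129 123 120 119 116 101  89  84  83  82  82  80]
 [134 132 132 133 133 130 129 127 121 104  90  88  88  84  83  84]
 [132 133 134 133 131 131 130 128 126 117 102 105 108  99 101 112]]
[[113 110 113 113 112 114 112 114 113 111 112 115 113 114 114 115]
 [112 115 112 112 114 117 1
[... 1228 characters left out ...]
 109 113 109 102]
 [114 116 115 110 110 108 104 103 103 100  96  97 100 105  89  74]
 [116 114 115 112 110 110 106  99  98  95  88  78  78  76  73  70]
 [114 114 114 112 107 103 101  89  81  81  81  81  75  76  76  72]
 [112 113 112 110 104  91  83  84  83  81  80  81  78  76  78  75]
 [114 115 115 112 103  88  85  82  81  79  84  79  76  79  76  76]
 [112 114 114 115 112 100  86  85  79  83  81  79  78  84  90  90]
 [115 114 112 114 114 113 102  88  93  92  96  92  91 106 114 116]
 [114 113 113 114 117 115 112 108 112 117 114 114 118 116 114 112]]
[0.70896496 0.06169938 0.014     ]
[ 0.65099112 -0.19405979  0.014     ]
[ 0.47008198 -0.15330778  0.014     ]
[0.53170214 0.10360309 0.014     ]
```

View pics/tc.png

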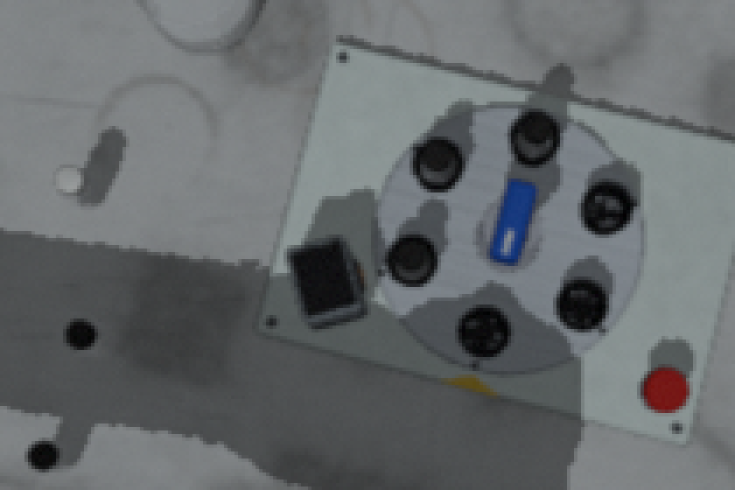

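View pics/sc.png

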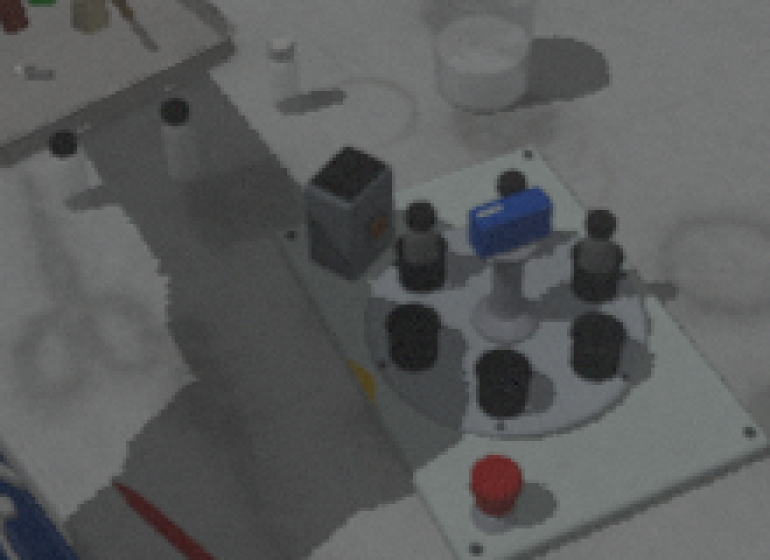

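The crops show three empty cups at crop pixels (484,331), (583,304) and (607,209). The filled ones are at (412,260), (438,163) and (535,137). The optical head is at (328,282). I'll compute the poses from these.

```bash

python3 - <<'E'
from m import *
L=lambda f:{k:v for k,v in np.load(f'pics/{f}.npz').items()}
t=L('top0');s=L('scene0')
f=lambda x,y:((x+.5)/3.5-.5+135,(y+.5)/3.5-.5+110)
fs=lambda x,y:((x+.5)/3.5-.5+140,(y+.5)/3.5-.5+140)
print('cap',ray(t,154.2,161.2,.057),ray(s,219.,151.8,.057), proj(s,ray(t,154.2,161.2,.057)))
h=cv2.cvtColor(t['pixels'],cv2.COLOR_RGB2GRAY)
P=[]
for q in [(484,331),(583,304),(607,209)]:
    u,v=f(*q);u0,v0=int(u)-10,int(v)-10
    w=h[v0:v0+21,u0:u0+21]; m=(w<40).astype(np.uint8)
    n,l,st,ce=cv2.connectedComponentsWithStats(m);i=1+np.argmax(st[1:,4])
    e=cv2.minEnclosingCircle(np.argwhere(l==i)[:,::-1].astype(np.float32))
    print(q,st[i],ce[i]+[u0,v0],e[0][0]+u0,e[0][1]+v0,e[1]); P.append(ray(t,e[0][0]+u0,e[0][1]+v0,.045)[:2]);print(P[-1])
for q in [(414,322),(502,364),(598,328)]: print('sc rim',ray(s,*fs(*q),.048))
wc=ray(t,*f(510,237),.022);print('wheel',wc)
yaw=-.234;ax=np.array([np.cos(yaw),np.sin(yaw)])
# axis from empties: p = a - R(-k60) ax*.06 ; going CCW (to right side)
for k,p in enumerate(P):
    a=yaw+np.pi+k*np.pi/3; print('axis est',p-.06*np.array([np.cos(a),np.sin(a)]))
for c,q in((t,(82,335)),(t,(44,456))): print('spare',ray(t,*f(*q),.057))
for q in[(300,253),(345,240),(360,312),(312,326)]:print('head',ray(t,*f(*q),.08))
E
```

```text
cap [0.61292877 0.21951415 0.057     ] [0.60854976 0.22081386 0.057     ] (np.float64(220.82636503926753), np.float64(151.33376594661553))
(484, 331) [  4   4  15  14 163] [272.93251534 204.49693252] 272.86206912994385 204.43103408813477 7.280067443847656
[ 0.53003722 -0.0282699 ]
(583, 304) [  3   4  14  14 152] [300.96710526 196.65789474] 300.9951457977295 196.64563083648682 7.024977684020996
[ 0.54760632 -0.08611716]
(607, 209) [  4   3  14  15 139] [307.97122302 168.84892086] 307.8684206008911 169.1315793991089 7.443421840667725
[ 0.60535416 -0.0994031 ]
sc rim [ 0.52802234 -0.02735184  0.048     ]
sc rim [ 0.54629833 -0.08172895  0.048     ]
sc rim [ 0.60503041 -0.09619633  0.048     ]
wheel [ 0.58948627 -0.04331415  0.022     ]
axis est [ 0.58840203 -0.04218212]
axis est [ 0.58883706 -0.04252787]
axis est [ 0.5882201  -0.04190158]
spare [0.52163084 0.20747561 0.057     ]
spare [0.45046718 0.22664787 0.057     ]
head [0.57062241 0.07875021 0.08      ]
head [0.57873602 0.05312041 0.08      ]
head [0.53752506 0.04330626 0.08      ]
head [0.52883623 0.07053528 0.08      ]
```

```bash
cat > d.py <<'E'
import sys
from h import *
from scipy.spatial.transform import Rotation as R
# usage: d.py x y z [jaw yaw deg of tool y] -> deltas (cm) in tool axes *after* the turn
def go(x,y,z,a=None):
    s=r.read_state();M=R.from_quat(s['eef_rot']).as_matrix()
    ya=np.arctan2(M[1,1],M[0,1]);tn=0
    if a is not None:
        e=(np.radians(a)-ya+np.pi)%(2*np.pi)-np.pi; tn=-e
    d=np.array([x,y,z])-s['ee_pos']; R2=M@R.from_rotvec([0,0,tn]).as_matrix()
    print('t',s['time'],'pos',s['ee_pos'].round(4),'yaw',np.degrees(ya).round(2),'tilt',np.degrees(np.arccos(-M[2,2])).round(2),'w',round(s['width'],4),'F',s['ft_force'].round(1))
    print('shift now cm',(M.T@d*100).round(2),'after turn',(R2.T@d*100).round(2),'turn',round(tn,3))
go(*map(float,sys.argv[1:]))
E
python3 d.py 0.612 0.220 0.21 76.8
```

```text
t 0.1 pos [0.2147 0.5866 0.2099] yaw 69.9 tilt 0.08 w 0.0872 F [ 0.1 -0.6  0.2]
shift now cm [-4.991e+01 -2.077e+01  2.000e-02] after turn [-4.705e+01 -2.662e+01  2.000e-02] turn -0.12
```

```bash
python3 -m jog '[[0,0,0,-0.12,0],[-3,-1.7,0,0,0],[-4,-2.3,0,0,0],[-4,-2.3,0,0,0],[-4,-2.3,0,0,0],[-4,-2.3,0,0,0],[-4,-2.3,0,0,0],[-4,-2.3,0,0,0],[-4,-2.3,0,0,0],[-4,-2.3,0,0,0]]' 20; python3 d.py 0.612 0.220 0.15 76.8
```

```text
time: 1.1
ee_pos: [0.5138, 0.3076, 0.205]
eef_rot: [0.105, 0.994, -0.003, -0.003]
ft_force: [0.5, 0.0, 0.8]
width: 0.087
t 1.1 pos [0.5138 0.3076 0.205 ] yaw 77.95 tilt 0.5 w 0.087 F [0.5 0.  0.8]
shift now cm [-11.47  -6.48   5.47] after turn [-11.6   -6.25   5.47] turn 0.02
```

```bash
python3 -m jog '[[-3,-1.6,0,0.02,0],[-3,-1.6,0,0,0],[-3,-1.6,1,0,0],[-2,-1.1,1.5,0,0],[-0.6,-0.3,1.5,0,0],[0,0,1,0,0],[0,0,0.5,0,0],[0,0,0,0,0],[0,0,0,0,0],[0,0,0,0,0]]'; python3 - <<'E'
from h import *
c=snap('top','t1');s=snap('scene','s1')
a=cv2.imread('pics/t1.png')[110:220,100:220];b=cv2.imread('pics/s1.png')[60:200,160:300]
a=cv2.resize(a,(400,367),interpolation=3);b=cv2.resize(b,(400,400),interpolation=3)
a=cv2.copyMakeBorder(a,0,33,0,0,0);cv2.imwrite('pics/p5.png',np.hstack([a,b]))
E
python3 d.py 0.612 0.220 0.053 76.8
```

```text
time: 2.1
ee_pos: [0.6164, 0.2134, 0.1452]
eef_rot: [0.118, 0.993, -0.004, -0.005]
ft_force: [0.9, 0.0, 1.0]
width: 0.0871
t 2.2 pos [0.6167 0.2132 0.1454] yaw 76.47 tilt 0.69 w 0.0873 F [ 1.  -0.3  0.4]
shift now cm [0.55 0.64 9.24] after turn [0.54 0.64 9.24] turn -0.006
```

View pics/p5.png

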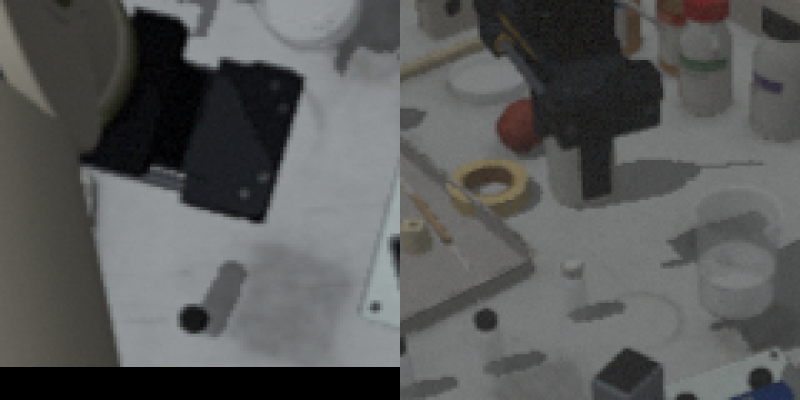

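Picture 5 shows the gripper standing above and behind the white cap, with a fingertip at about (600,195). I'll check that this fits the projection.

```bash
python3 - <<'E'
from h import *
s=dict(np.load('pics/s1.npz'));k=400/140
for n,p in(('tip-y',(.6167-.05*.23,.2132-.05*.97,.123)),('tip+y',(.6167+.05*.23,.2132+.05*.97,.123)),('cap',(.612,.22,.057))):
    u,v=proj(s,p);print(n,400+(u-160)*k,(v-60)*k)
E
```

```text
tip-y 600.4217260657631 230.78851435567336
tip+y 553.5236421214272 165.19826823501887
cap 572.5385941386415 261.1152670743767
```

```bash
python3 -m jog '[[0.5,0.6,0,0,0],[0,0,0,0,0],[0,0,2,0,0],[0,0,2,0,0],[0,0,1.5,0,0],[0,0,0,0,0],[0,0,0,0,0],[0,0,0,0,0],[0,0,0,0,0],[0,0,0,0,0]]'; python3 d.py 0.612 0.220 0.053 76.8
```

```text
time: 3.2
ee_pos: [0.6144, 0.2228, 0.0936]
eef_rot: [0.117, 0.993, -0.002, -0.001]
ft_force: [-0.3, -0.1, 0.5]
width: 0.0869
t 3.2 pos [0.6144 0.2228 0.0936] yaw 76.55 tilt 0.28 w 0.0869 F [-0.3 -0.1  0.5]
shift now cm [ 0.16 -0.31  4.06] after turn [ 0.16 -0.31  4.06] turn -0.004
```

```bash
python3 - <<'E'
from h import *
s=snap('scene','s2');b=cv2.imread('pics/s2.png')[90:190,170:290]
b=cv2.convertScaleAbs(cv2.resize(b,None,fx=6,fy=6,interpolation=3),alpha=1.6)
cv2.imwrite('pics/p6.png',b)
e=r.read_state()['ee_pos']
for n,p in(('tip-y',e+[-.05*.23,-.05*.97,-.022]),('tip+y',e+[.05*.23,.05*.97,-.022]),('cap',(.612,.22,.057))):
    u,v=proj(s,p);print(n,(u-170)*6,(v-90)*6)
E
```

```text
tip-y 349.0911894478806 404.56105494024087
tip+y 255.19273115411903 265.8896059391466
cap 302.3310476911472 368.342060856191
```

View pics/p6.png

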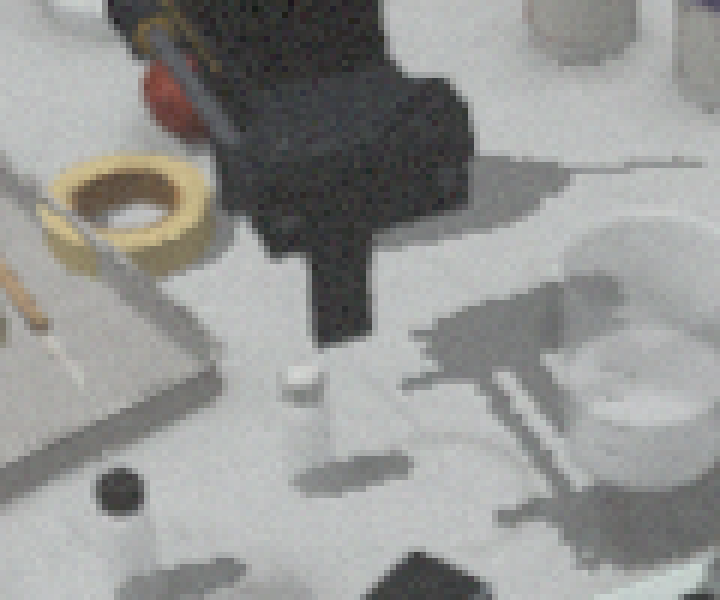

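Picture 6 shows the fingertip at crop (345,345), but the projection predicted (349,405). I'll cross-check with the gripper body's end face in the top view.

```bash
python3 - <<'E'
from h import *
t=dict(np.load('pics/t1.npz'));s=dict(np.load('pics/s2.npz'))
for z in(.2,.22,.25): print(z,ray(t,190,132.5,z),ray(t,179.5,176,z))
for z in(.0716,.09,.11): print(z,ray(s,170+345/6,90+345/6,z))
E
```

```text
0.2 [0.64494373 0.12414611 0.2       ] [0.56687064 0.13975321 0.2       ]
0.22 [0.6407643 0.1208877 0.22     ] [0.56456963 0.13611929 0.22      ]
0.25 [0.63449517 0.11600007 0.25      ] [0.5611181  0.13066842 0.25      ]
0.0716 [0.6234385  0.20542626 0.0716    ]
0.09 [0.61027897 0.18517897 0.09      ]
0.11 [0.59597513 0.16317104 0.11      ]
```

```bash
python3 - <<'E'
from h import *
A=[cv2.cvtColor(np.load(f'pics/{f}.npz')['pixels'],cv2.COLOR_RGB2GRAY).astype(int) for f in('scene0','s2')]
print((A[1]-A[0])[140:164,218:240])
E
```

```text
[[  3   5   4 -28 -72 -75 -76 -80 -74 -78 -76 -77 -77 -57 -13   3   5   5
    3   4   6   7]
 [  7   8   7 -28 -65 -87 -82 -79 -75 -88 -79 -79 -76 -56  -8   3   5   6
    3   4   5   6]
 [  3   4   7 -17 -59 -76 -79 -81 -79 -84 -78 -76 -81 -55 -13   5   4   4
    4   9   3   7]
 [  8   6   4 -20 -58 -78 -79 -74 -72 -77 -75 -79 -75 -65 -14   2   4   3
    6   1   5   2]
 [  4   6   4 -13 -60 -77 -79 -80 -84 -74 -75 -81 -75 -72 -12   3   4   5
    2   3  -2  -3]
 [  4   4   8 -17 -51 -82 -81 -77 -72 -78 -74 -72 -65 -42  -9   2   7   7
    7   6 -17 -36]
 [  4   4   6  -2 -39 -70 -75 -73 -70 -55 -45 -33 -30  -5   7   6  11   4
    6   3  -9 -22]
 [  4   2   2   8 -25 -56 -46 -31 -28 -17  -5   5   7   4   5   2   8   3
    6   7   7   1]
 [  5   4   4   4  -7 -20  -4   9   7   4   2   4   5   6   6   6   3   3
    5   5   7   5]
 [  5   6   3   4   4   6   1   3   5   2   4   7   4   4   8   5   6   7
    8   6   5   7]
 [  4   3   5   5   4   2   7   3   6   6   3   4   4   5   4   7   7   7
    4   7   8   5]
 [  5   6   4   7   7   3   3   1   5   0   6   7   6   6   5   2   4   1
   
[... 432 characters left out ...]
7   7  10   6   8   4   4   9
    4   9   6   9]
 [  8   6   5   5   1   7   5   5   6   4  12   4   4   6   6   5   5   4
    2   2   4   8]
 [  4  10   3   5   8   1   5   6   3   3   3   5   5   5   7   5   8   5
    3   5   3   4]
 [  7   3   6   6   6   5   4   7   9   5   3   5   5   2   8   7   7   5
    7   6   1   4]
 [  6   7   6   4   7   4   9   4   8   6   5   5   9   5   6   8   5  11
    8   8   4   2]
 [  6   5   4   5   8   1   4   7   2   4   5   6   7   5   5   3   5   4
    3   7   6   1]
 [  2   5   8   2   2   6  -1   8   3   5   3   4   9   4   3   2   5   5
    6   5   2   6]
 [  6   4   5   5   8   7   3   5   5   5   4   8   7   4   7   4   3   2
    4   6   8   5]]
```

```bash
python3 -m jog '[[0.1,-0.3,0,0,0],[0,0,1.5,0,0],[0,0,1.5,0,0],[0,0,1,0,0],[0,0,0,0,0],[0,0,0,0,0],[0,0,0,0,0],[0,0,0,0,0],[0,0,0,0,0],[0,0,0,0,0]]'; python3 d.py 0.612 0.220 0.053 76.8
python3 - <<'E'
from h import *
s=snap('scene','s3');b=cv2.imread('pics/s3.png')[90:190,170:290]
b=cv2.convertScaleAbs(cv2.resize(b,None,fx=6,fy=6,interpolation=3),alpha=1.6)
cv2.imwrite('pics/p7.png',b)
e=r.read_state()['ee_pos'];j=np.array([.23,.97,0])
for n,p in(('tip-y',e-.051*j+[0,0,-.022]),('bodycorner',e-.095*j+[.0365,-.0086,.048]),('bc2',e-.095*j-[.0365,-.0086,-.048])):
    u,v=proj(s,p);print(n,(u-170)*6,(v-90)*6)
E
```

```text
time: 4.25
ee_pos: [0.6125, 0.2197, 0.0501]
eef_rot: [0.117, 0.993, -0.002, -0.001]
ft_force: [-0.5, -0.2, -0.4]
width: 0.087
t 4.25 pos [0.6125 0.2197 0.0501] yaw 76.55 tilt 0.28 w 0.087 F [-0.5 -0.2 -0.4]
shift now cm [ 0.06  0.02 -0.29] after turn [ 0.06  0.02 -0.29] turn -0.004
tip-y 357.5090113362981 499.04013504239356
bodycorner 487.2943459742755 394.9435688008065
bc2 296.0817654531785 453.4372970597154
```

View pics/p7.png

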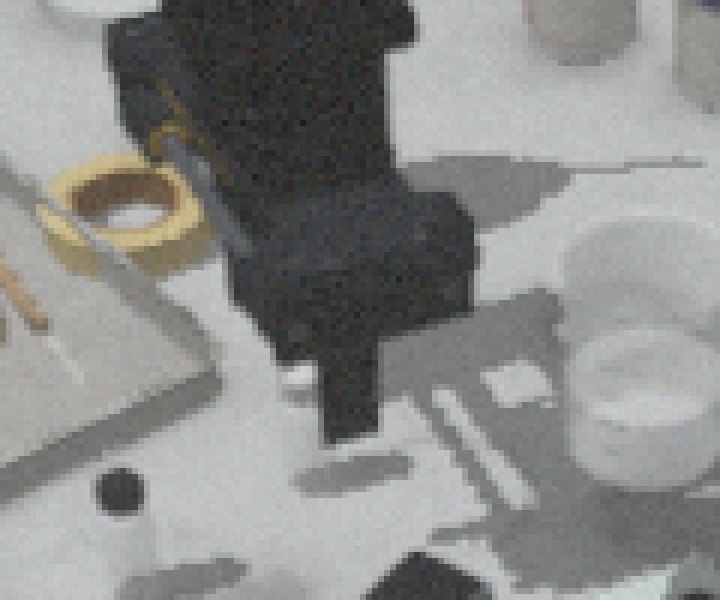

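Picture 7 shows the cap at (297,375) beside the right finger, whose tip is at (350,440), about 28 mm higher than nominal. Closing gently at a height where the two cases differ will settle it: 20 mm opening means the pads are on the body, 18 mm means cap only.

```bash
python3 -m jog '[[0,0,0.7,0,0.4],[0,0,0,0,0.6],[0,0,0,0,0.7],[0,0,0,0,1],[0,0,0,0,1],[0,0,0,0,1],[0,0,0,0,1],[0,0,0,0,1],[0,0,0,0,1],[0,0,0,0,1]]' 4; python3 d.py 0.612 0.220 0.053 76.8
```

```text
time: 5.3
ee_pos: [0.6127, 0.2198, 0.0429]
eef_rot: [0.117, 0.993, -0.002, -0.001]
ft_force: [0.1, -0.4, 0.1]
width: 0.017
t 5.3 pos [0.6127 0.2198 0.0429] yaw 76.55 tilt 0.24 w 0.017 F [ 0.1 -0.4  0.1]
shift now cm [ 0.07 -0.   -1.01] after turn [ 0.07  0.   -1.01] turn -0.004
```

```bash
python3 - <<'E'
from h import *
s=snap('scene','s4');b=cv2.imread('pics/s4.png')[110:180,190:260]
print(r.read_state()['width'])
b=cv2.convertScaleAbs(cv2.resize(b,None,fx=8,fy=8,interpolation=3),alpha=1.6)
cv2.imwrite('pics/p8.png',b)
E
```

```text
0.017041802084146324
```

View pics/p8.png

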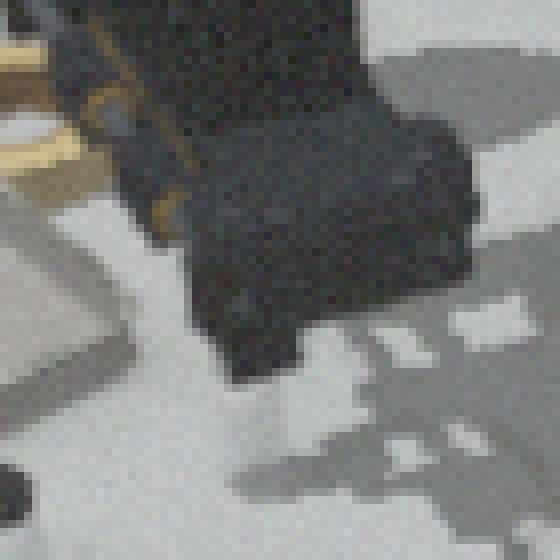

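Picture 8 shows the fingers closed on the cap only and the vial still standing: its body is visible below the tips at (258,420). The real tips are therefore about 27 mm higher than the reading suggests, so I'll work with z_real ≈ ee_z + 0.027. Next I reopen a little, go down 18 mm and grip properly.

```bash
python3 -m jog '[[0,0,0,0,0.6],[0,0,0,0,0.6],[0,0,0,0,0.6],[0,0,0.9,0,0.6],[0,0,0.9,0,0.6],[0,0,0,0,0.6],[0,0,0,0,1],[0,0,0,0,1],[0,0,0,0,1],[0,0,0,0,1]]' 15; python3 d.py 0.612 0.220 0.025 76.8
```

```text
time: 6.35
ee_pos: [0.6123, 0.2195, 0.0226]
eef_rot: [0.117, 0.993, -0.002, -0.001]
ft_force: [0.3, 0.1, -0.3]
width: 0.0197
t 6.35 pos [0.6123 0.2195 0.0226] yaw 76.54 tilt 0.3 w 0.0197 F [ 0.3  0.1 -0.3]
shift now cm [ 0.04  0.04 -0.24] after turn [ 0.04  0.04 -0.24] turn -0.004
```

```bash
python3 -m jog '[[0,0,0,0,0.7],[0,0,0,0,0.7],[0,0,-0.4,0,0.7],[0,0,0,0,0.7],[0,0,0,0,1],[0,0,0,0,1],[0,0,0,0,1],[0,0,0,0,1],[0,0,0,0,1],[0,0,0,0,1]]' 15; python3 d.py 0.612 0.220 0.120 76.8
python3 -m jog '[[0,0,-1,0,1],[0,0,-3,0,1],[0,0,-3,0,1],[0,0,-3,0,1],[0,0,-1,0,1],[0,0,0,0,1],[0,0,0,0,1],[0,0,0,0,1],[0,0,0,0,1],[0,0,0,0,1]]'; python3 d.py 0.5295 -0.028 0.12 76.8
```

```text
time: 7.35
ee_pos: [0.6128, 0.2198, 0.0278]
eef_rot: [0.117, 0.993, -0.002, -0.001]
ft_force: [-0.1, 0.1, 0.5]
width: 0.0176
t 7.35 pos [0.6128 0.2198 0.0278] yaw 76.55 tilt 0.23 w 0.0176 F [-0.1  0.1  0.5]
shift now cm [ 0.09 -0.03 -9.22] after turn [ 0.09 -0.03 -9.22] turn -0.004
time: 8.35
ee_pos: [0.6107, 0.2191, 0.1397]
eef_rot: [0.117, 0.993, -0.004, -0.004]
ft_force: [0.6, 0.1, -0.6]
width: 0.0178
t 8.35 pos [0.6107 0.2191 0.1397] yaw 76.54 tilt 0.58 w 0.0178 F [ 0.6  0.1 -0.6]
shift now cm [  2.13 -25.9    2.19] after turn [  2.25 -25.89   2.19] turn -0.005
```

```bash
python3 -m jog '[[0.2,-3,0,0,1],[0.3,-4,0,0,1],[0.3,-4,0,0,1],[0.3,-4,0,0,1],[0.3,-4,0,0,1],[0.3,-3.5,0,0,1],[0.3,-2,0,0,1],[0.2,-1,0,0,1],[0,0,0,0,1],[0,0,0,0,1]]'; python3 d.py 0.5295 -0.028 0.10 76.8
python3 - <<'E'
from h import *
s=snap('scene','s5');t=snap('top','t5');b=cv2.imread('pics/s5.png')[140:280,200:330];a=cv2.imread('pics/t5.png')[130:260,180:320]
b=cv2.convertScaleAbs(cv2.resize(b,(520,560),interpolation=3),alpha=1.6);a=cv2.resize(a,(260,241))
a=cv2.copyMakeBorder(a,0,560-241,0,0,0)
cv2.imwrite('pics/p9.png',np.hstack([b,a]))
E
```

```text
time: 9.35
ee_pos: [0.524, -0.0307, 0.1359]
eef_rot: [0.116, 0.993, -0.004, -0.008]
ft_force: [0.2, 0.7, 0.5]
width: 0.018
t 9.35 pos [ 0.524  -0.0307  0.1359] yaw 76.71 tilt 1.01 w 0.018 F [0.2 0.7 0.5]
shift now cm [-0.52  0.43  3.58] after turn [-0.52  0.43  3.58] turn -0.002
```

View pics/p9.png

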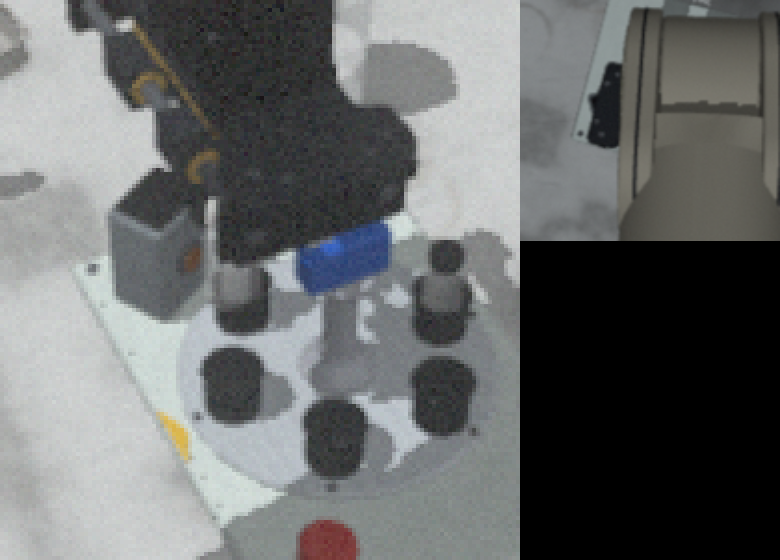

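```bash
python3 - <<'E'
from h import *
s=dict(np.load('pics/s5.npz'));s0=dict(np.load('pics/scene0.npz'))
for n,p in(('vial bottom',(.524,-.0307,.108)),('cap top',(.524,-.0307,.165)),('tip nominal+27',(.524,-.0307,.141)),('loaded1 cap',(.588-.06*np.cos(-.234+np.pi/3*-1),-.042-.06*np.sin(-.234-np.pi/3),.079))):
    u,v=proj(s,p);print(n,u,v,'crop',(u-200)*4,(v-140)*4)
G=[cv2.cvtColor(x['pixels'],cv2.COLOR_RGB2GRAY).astype(int) for x in(s0,s)]
for g in G: print(g[148:176,208:236:1])
E
```

```text
vial bottom 256.97559088962595 212.48603327467 crop 227.9023635585038 289.94413309868
cap top 256.53256081647476 190.22770561681875 crop 226.13024326589903 200.910822467275
tip nominal+27 256.7246907767025 199.88053025967258 crop 226.89876310681007 239.52212103869033
loaded1 cap 261.0225595961186 199.018500049095 crop 244.09023838447433 236.07400019637998
[[109 111 111 111 115 109 110 111 111 113 112 112 114 114 117 114 113 111
  111 113 114 115 115 113 113 114 116 116]
 [110 110 115 113 111 110 114 112 112 114 113 110 110 113 113 115 114 115
  113 115 112 113 114 115 113 114 112 111]
 [113 111 114 112 111 112 109 112 113 112 114 112 114 114 118 116 110 112
  113 113 113 115 112 114 116 113 113 114]
 [108 108 112 114 109 111 111 111 110 115 122 123 125 122 118 113 111 117
  113 115 112 110 110 113 113 115 114 116]
 [105 106 109 107 111 111 114 112 102 109 122 125 122 122 113  96 100 113
  113 111 115 111 112 113 113 112 113 114]
 [106 107 109 108 109 110 110 110 103 108 119 119 118 115  98  84 106 115
  114 115 113 114 112 108 110 111 111 113]
 [103 108 109 111 109 109 113 111 103  9
[... 5111 characters left out ...]
129 129 128 125 128 128 127 125 123 125 125 127 124 129 124 126 128 127
  128 129 125 125 124 127 124 127 126 126]
 [127 126 127 125 129 127 126 126 125 127 126 125 129 124 128 129 127 128
  130 127 128 125 129 126 128 127 129 128]
 [129 127 128 126 128 130 127 126 127 125 127 129 126 128 128 126 130 128
  127 127 126 127 125 129 126 128 129 125]
 [128 125 128 127 130 129 129 126 127 128 128 128 127 128 127 125 128 126
  128 128 129 128 128 124 125 128 126 126]
 [127 129 127 128 130 127 123 128 126 127 127 126 126 129 126 125 126 127
  127 129 128 126 127 125 130 126 128 128]
 [128 128 126 128 127 125 126 126 128 127 124 126 126 124 126 127 127 128
  125 128 127 127 129 126 126 130 129 127]]
```

The vial is gone from its bench spot, so it is in the gripper. I line up over the pocket, stopping with the vial bottom about 9 mm above the rim.

```bash
python3 -m jog '[[-0.6,0.4,1,0,1],[0,0,1.5,0,1],[0,0,1.5,0,1],[0,0,1,0,1],[0,0,0,0,1],[0,0,0,0,1],[0,0,0,0,1],[0,0,0,0,1],[0,0,0,0,1],[0,0,0,0,1]]'; python3 d.py 0.530 -0.028 0.085 76.8
python3 - <<'E'
from h import *
s=snap('scene','s6')
b=cv2.imread('pics/s6.png')[170:270,220:320]
b=cv2.convertScaleAbs(cv2.resize(b,(600,600),interpolation=3),alpha=1.8)
cv2.imwrite('pics/p10.png',b)
E
```

```text
time: 10.45
ee_pos: [0.5343, -0.0214, 0.0827]
eef_rot: [0.111, 0.994, -0.004, -0.007]
ft_force: [0.3, 0.8, -0.3]
width: 0.018
t 10.45 pos [ 0.5343 -0.0214  0.0827] yaw 77.27 tilt 0.88 w 0.018 F [ 0.3  0.8 -0.3]
shift now cm [ 0.28 -0.74 -0.22] after turn [ 0.27 -0.74 -0.22] turn 0.008
```

View pics/p10.png

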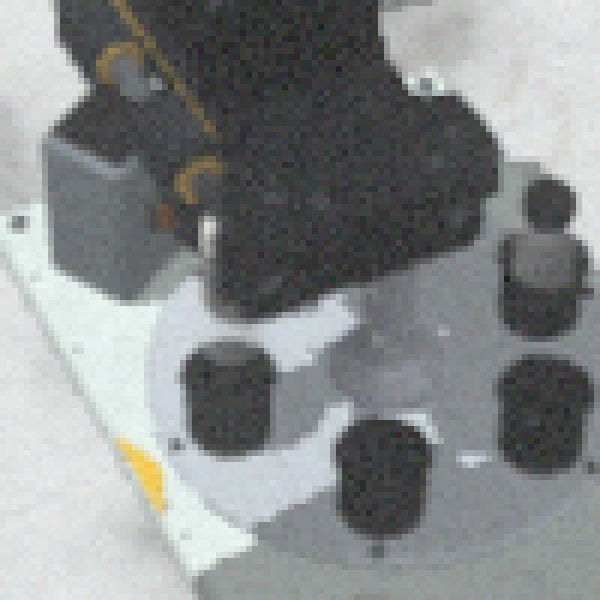

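Picture 10 shows the white vial's left edge beside the gripper body, at crop (203–215, 215–318). Its bottom is at the predicted row, and the empty cup is at (229,350). The columns agree within 1–2 mm, so I correct xy and start lowering.

```bash
python3 -m jog '[[0.28,-0.74,0,0,1],[0,0,0,0,1],[0,0,0,0,1],[0,0,0,0,1],[0,0,0,0,1],[0,0,0,0,1],[0,0,0,0,1],[0,0,0,0,1],[0,0,0,0,1],[0,0,0,0,1]]'; python3 d.py 0.530 -0.028 0.050 76.8
```

```text
time: 11.5
ee_pos: [0.5297, -0.0287, 0.0831]
eef_rot: [0.111, 0.994, -0.004, -0.006]
ft_force: [0.3, -0.5, 0.4]
width: 0.0175
t 11.5 pos [ 0.5297 -0.0287  0.0831] yaw 77.25 tilt 0.85 w 0.0175 F [ 0.3 -0.5  0.4]
shift now cm [-0.06  0.11  3.31] after turn [-0.06  0.11  3.31] turn 0.008
```

```bash
python3 -m jog '[[0,0.05,0.4,0,1],[0,0,0,0,1],[0,0,0.4,0,1],[0,0,0,0,1],[0,0,0.4,0,1],[0,0,0,0,1],[0,0,0.3,0,1],[0,0,0,0,1],[0,0,0,0,1],[0,0,0,0,1]]'; python3 d.py 0.530 -0.028 0.050 76.8
```

```text
time: 12.5
ee_pos: [0.5294, -0.0281, 0.0665]
eef_rot: [0.111, 0.994, -0.004, -0.007]
ft_force: [-0.3, -0.5, -0.8]
width: 0.0176
t 12.5 pos [ 0.5294 -0.0281  0.0665] yaw 77.26 tilt 0.87 w 0.0176 F [-0.3 -0.5 -0.8]
shift now cm [-0.07  0.04  1.65] after turn [-0.07  0.04  1.65] turn 0.008
```

```bash
python3 -m jog '[[0,0,0.4,0,1],[0,0,0,0,1],[0,0,0.4,0,1],[0,0,0,0,1],[0,0,0.3,0,1],[0,0,0,0,1],[0,0,0.2,0,1],[0,0,0,0,1],[0,0,0,0,1],[0,0,0,0,1]]'; python3 d.py 0.530 -0.028 0.050 76.8
```

```text
time: 13.5
ee_pos: [0.5292, -0.0283, 0.0523]
eef_rot: [0.111, 0.994, -0.004, -0.007]
ft_force: [-0.1, -0.1, -1.0]
width: 0.0176
t 13.5 pos [ 0.5292 -0.0283  0.0523] yaw 77.26 tilt 0.87 w 0.0176 F [-0.1 -0.1 -1. ]
shift now cm [-0.07  0.05  0.23] after turn [-0.07  0.05  0.23] turn 0.008
```

```bash
python3 -m jog '[[0,0,0.1,0,1],[0,0,0,0,1],[0,0,0.1,0,1],[0,0,0,0,1],[0,0,0,0,1],[0,0,0,0,1],[0,0,0.1,0,1],[0,0,0,0,1],[0,0,0,0,1],[0,0,0,0,1]]'; python3 d.py 0.530 -0.028 0.050 76.8
```

```text
time: 14.5
ee_pos: [0.5295, -0.0282, 0.0497]
eef_rot: [0.111, 0.994, -0.004, -0.006]
ft_force: [-0.6, 0.3, 0.8]
width: 0.0174
t 14.5 pos [ 0.5295 -0.0282  0.0497] yaw 77.26 tilt 0.82 w 0.0174 F [-0.6  0.3  0.8]
shift now cm [-0.05  0.03 -0.04] after turn [-0.05  0.03 -0.04] turn 0.008
```

```bash
python3 -m jog '[[0,0,0.1,0,1],[0,0,0,0,1],[0,0,0,0,1],[0,0,0,0,1],[0,0,0.1,0,1],[0,0,0,0,1],[0,0,0,0,1],[0,0,0,0,1],[0,0,0,0,1],[0,0,0,0,1]]'; python3 d.py 0.530 -0.028 0.050 76.8
```

```text
time: 15.5
ee_pos: [0.53, -0.028, 0.0495]
eef_rot: [0.111, 0.994, -0.003, -0.006]
ft_force: [-2.5, 0.2, 4.4]
width: 0.0178
t 15.5 pos [ 0.53   -0.028   0.0495] yaw 77.25 tilt 0.76 w 0.0178 F [-2.5  0.2  4.4]
shift now cm [ 0.    0.   -0.05] after turn [ 0.    0.   -0.05] turn 0.008
```

The vial is on the pocket floor: contact came at ee_z 0.0495, against 0.0498 expected. Now I release it and lift clear.

```bash
python3 -m jog '[[0,0,0,0,0.75],[0,0,0,0,0.65],[0,0,0,0,0.6],[0,0,0,0,0.6],[0,0,-1,0,0.6],[0,0,-2,0,0.6],[0,0,-3,0,0.6],[0,0,-3,0,0.6],[0,0,-1,0,0.6],[0,0,0,0,0.6]]'; python3 d.py 0.588 -0.042 0.145 76.8;python3 - <<'E'
from h import *
print(r.read_state()['joint_positions'].round(2))
s=snap('scene','s7')
E
```

```text
time: 16.5
ee_pos: [0.5311, -0.028, 0.1547]
eef_rot: [0.111, 0.994, -0.003, -0.006]
ft_force: [0.0, 0.8, -0.6]
width: 0.0349
t 16.5 pos [ 0.5311 -0.028   0.1547] yaw 77.22 tilt 0.77 w 0.0349 F [ 0.   0.8 -0.6]
shift now cm [-5.87 -0.1   0.91] after turn [-5.87 -0.05  0.91] turn 0.007
[-0.33  0.17  0.33  1.79 -0.05  1.2   1.36]
```

```bash
python3 -m jog '[[-2,0,0,0.007,0.5],[-2,0,0,0,0.5],[-1.5,0,0,0,0.5],[0,0,0,0,0.5],[0,0,0,0,0.5],[0,0,0,0,0.5],[0,0,0,0,0.5],[0,0,0,0,0.5],[0,0,0,0,0.5],[0,0,0,0,0.5]]'; python3 d.py 0.588 -0.042 0.088 76.8;python3 - <<'E'
from h import *
s=snap('scene','s8')
G=cv2.cvtColor(s['pixels'],cv2.COLOR_RGB2GRAY)
u,v=proj(s,(.530,-.028,.079));print(u,v);u=int(u);v=int(v);print(G[v-8:v+14,u-8:u+9])
E
```

```text
time: 17.55
ee_pos: [0.58, -0.0399, 0.1457]
eef_rot: [0.114, 0.993, -0.004, -0.012]
ft_force: [-0.2, 0.5, 0.4]
width: 0.0436
t 17.55 pos [ 0.58   -0.0399  0.1457] yaw 76.86 tilt 1.41 w 0.0436 F [-0.2  0.5  0.4]
shift now cm [-0.95  0.04  5.75] after turn [-0.95  0.04  5.75] turn 0.001
258.74511311408656 220.70291171879128
[[ 87  87  73  52  42  59  66  67  65  61  62  60  57  60  52  44  38]
 [ 88  88  76  57  42  57  66  64  66  60  60  58  60  59  54  42  43]
 [ 88  86  69  55  41  51  54  60  63  63  60  56  52  53  46  40  42]
 [ 88  74  54  41  41  39  46  46  54  56  59  53  51  46  46  35  43]
 [ 93  90  88  62  44  41  43  45  44  46  39  42  41  40  39  41  45]
 [111 121 120  86  41  41  43  41  44  43  44  42  42  42  43  39  45]
 [119 122 117  90  49  45  43  52  48  48  39  42  35  44  36  41  41]
 [121 121 124  92  57  79  91  94  93  89  77  56  40  43  43  43  48]
 [122 124 121  98  83 128 142 140 137 133 122  91  59  41  41  41  57]
 [122 124 120 102 121 139 139 136 137 135 136 128  90  43  42  45  60]
 [120 120 122 111 125 141 139 140 140 138 136 131  95  49  49  59  76]
 [120 122 121 111 120 136 141 141 143 141 139 127  97  78  87  92  95]
 [118 120 122 112 107 119 133 137 137 131 121 103  97 114 118 121 120]
 [122 121 121 110  99 103 109 111 111 108  99  88  98 115 118 117 121]
 [120 119 122 115 104  94  91  87  89  85  87  86 100 111 118 117 120]
 [122 120 116 109 102  92  90  88  88  88  82  83  89 104 117 119 117]
 [122 118  90  70  75  85  85  83  78  80  76  64  58  74  99 116 118]
 [117  91  58  63  72  71  75  65  66  66  64  61  59  50  60  93 114]
 [103  66  45  60  71  71  72  70  67  70  63  57  57  53  41  61 101]
 [ 83  46  44  60  68  65  69  69  67  61  59  57  60  52  41  54  99]
 [ 76  40  44  58  67  65  63  67  62  62  60  55  55  51  38  44  99]
 [ 75  44  39  60  69  68  63  65  62  64  59  59  62  50  43  49  89]]
```

The white cap now shows at the pocket, at about (258.5, 223) in the scene view against (258.7, 220.7) predicted. Next I straddle the bar.

```bash
python3 -m jog '[[-0.9,0,0,0,0.5],[0,0,0,0,0.5],[0,0,0,0,0.5],[0,0,1.5,0,0.5],[0,0,1.5,0,0.5],[0,0,1.5,0,0.5],[0,0,0.8,0,0.5],[0,0,0,0,0.5],[0,0,0,0,0.5],[0,0,0,0,0.5]]'; python3 d.py 0.588 -0.042 0.088 76.8
```

```text
time: 18.6
ee_pos: [0.5877, -0.0425, 0.0873]
eef_rot: [0.115, 0.993, -0.004, -0.012]
ft_force: [-0.1, -0.1, 0.0]
width: 0.0434
t 18.6 pos [ 0.5877 -0.0425  0.0873] yaw 76.85 tilt 1.47 w 0.0434 F [-0.1 -0.1  0. ]
shift now cm [-0.02  0.06 -0.07] after turn [-0.02  0.06 -0.07] turn 0.001
```

Now close on the bar.

```bash
python3 -m jog '[[0,0.05,0,0,0.7],[0,0,0,0,1],[0,0,0,0,1],[0,0,0,0,1],[0,0,0,0,1],[0,0,0,0,1],[0,0,0,0,1],[0,0,0,0,1],[0,0,0,0,1],[0,0,0,0,1]]' 30; python3 d.py 0.588 -0.042 0.088 76.8
```

```text
time: 19.6
ee_pos: [0.5892, -0.0411, 0.089]
eef_rot: [0.114, 0.993, -0.004, -0.01]
ft_force: [1.0, 1.4, -1.0]
width: 0.0175
t 19.6 pos [ 0.5892 -0.0411  0.089 ] yaw 76.89 tilt 1.26 w 0.0175 F [ 1.   1.4 -1. ]
shift now cm [ 0.09 -0.12  0.1 ] after turn [ 0.09 -0.12  0.1 ] turn 0.002
```

```bash
python3 -m jog '[[0,0,0,0.06,1],[0,0,0,0.1,1],[0,0,0,0.1,1],[0,0,0,0.1,1],[0,0,0,0.1,1],[0,0,0,0.1,1],[0,0,0,0.1,1],[0,0,0,0.1,1],[0,0,0,0,1],[0,0,0,0,1]]'; python3 d.py 0.588 -0.042 0.088 16.8; python3 -c "
from bench import r;print(r.read_state()['joint_positions'].round(2))"
```

```text
time: 20.6
ee_pos: [0.5881, -0.0425, 0.089]
eef_rot: [0.487, 0.873, -0.008, -0.009]
ft_force: [-1.0, 1.0, -0.2]
width: 0.0179
t 20.6 pos [ 0.5881 -0.0425  0.089 ] yaw 31.68 tilt 1.35 w 0.0179 F [-1.   1.  -0.2]
shift now cm [0.05 0.02 0.1 ] after turn [0.05 0.   0.1 ] turn 0.26
[-0.39  0.39  0.47  1.7  -0.19  1.12  0.69]
```

```bash
python3 -m jog '[[0,0,0,0.09,1],[0,0,0,0.09,1],[0,0,0,0.06,1],[0,0,0,0.02,1],[0,0,0,0,1],[0,0,0,0,1],[0,0,0,0,1],[0,0,0,0,1],[0,0,0,0,1],[0,0,0,0,1]]'; python3 d.py 0.588 -0.042 0.088 16.8
```

```text
time: 21.6
ee_pos: [0.5876, -0.0427, 0.089]
eef_rot: [0.592, 0.806, -0.009, -0.008]
ft_force: [-0.3, 0.0, -1.5]
width: 0.0179
t 21.6 pos [ 0.5876 -0.0427  0.089 ] yaw 17.33 tilt 1.39 w 0.0179 F [-0.3  0.  -1.5]
shift now cm [0.06 0.06 0.1 ] after turn [0.06 0.06 0.1 ] turn 0.009
```

```bash
python3 -m jog '[[0,0,0,0,0.8],[0,0,0,0,0.6],[0,0,0,0,0.5],[0,0,0,0,0.5],[0,0,0,0,0.5],[0,0,-1.5,0,0.5],[0,0,-2,0,0.4],[0,0,-2,0,0.4],[0,0,-1,0.1,0.4],[0,0,0,0.1,0.4]]'; python3 d.py 0.497 -0.1358 0.11 0
python3 - <<'E'
from m import *
s=snap('scene','s9')
u,v=proj(s,(.588-.06*np.cos(-.234-np.pi/3),-.042-.06*np.sin(-.234-np.pi/3),.079));print('cap expected at reading',u,v)
G=cv2.cvtColor(s['pixels'],cv2.COLOR_RGB2GRAY);u=int(u);v=int(v);print(G[v-7:v+14,u-8:u+9])
E
```

```text
time: 22.6
ee_pos: [0.5896, -0.0438, 0.1611]
eef_rot: [0.672, 0.741, -0.01, -0.007]
ft_force: [0.7, -0.2, -0.4]
width: 0.052
t 22.6 pos [ 0.5896 -0.0438  0.1611] yaw 5.59 tilt 1.34 w 0.052 F [ 0.7 -0.2 -0.4]
shift now cm [-8.24 -9.99  5.37] after turn [-9.17 -9.14  5.37] turn 0.098
cap expected at reading 261.0225595961186 199.018500049095
[[128 127 125 126 127 131 130 131 137 138 140 137 136 138 137 139 140]
 [125 126 131 126 131 136 138 138 138 138 140 135 138 140 139 135 138]
 [127 129 137 137 135 138 138 137 139 139 139 138 138 138 136 138 137]
 [139 138 137 137 137 137 137 136 136 137 139 137 138 139 139 137 137]
 [134 138 139 136 138 137 138 136 139 134 137 137 138 138 136 136 134]
 [127 133 138 138 133 138 138 137 135 138 138 134 134 139 136 137 138]
 [127 138 137 136 131 136 136 133 132 130 125 134 134 134 135 137 138]
 [120 124 124 132 140 140 139 137 137 132 114 122 136 137 138 134 140]
 [ 85  91  91 120 140 142 141 140 136 136 118 125 137 138 137 137 137]
 [ 86  90  94 116 138 140 142 142 141 138 118 112 131 141 137 139 136]
 [ 84  91  89 101 120 131 132 134 128 120  99  90 112 125 131 137 135]
 [ 87  91  92  91 100 111 111 107  97  90  86  87  90  88 112 127 134]
 [ 84  91  91  92  96  92  92  94  91  87  83  85  89  87  90  89 113]
 [ 83  90  93  95  91  91  96  94  87  79  78  84  88  91  97 101 105]
 [ 83  86  83  88  82  81  91  89  78  68  61  72  81  99 117 119 121]
 [ 79  72  66  76  73  75  71  70  65  65  65  55  60  94 115 121 121]
 [ 61  50  62  70  74  71  70  66  65  63  59  55  47  56 100 120 119]
 [ 52  45  63  66  65  70  65  66  65  57  63  55  38  41  75 109 118]
 [ 44  45  60  67  65  64  63  63  59  58  57  56  41  40  62 106 121]
 [ 45  44  59  66  65  67  62  58  58  58  61  59  44  38  68  99 117]
 [ 50  47  58  66  64  62  62  62  60  59  59  56  48  37  76  81  96]]
```

The white cap is now at the reading place, at about (260,201) against (261,199) predicted. On to the knob.

```bash
python3 -m jog '[[0,0,0,0.09,0.4],[-2,-2,0,0,0.4],[-2.5,-2.5,0,0,0.4],[-2.5,-2.5,0,0,0.4],[-1.3,-1.3,0,0,0.4],[0,0,0.5,0,0.4],[0,0,1,0,0.4],[0,0,1,0,0.4],[0,0,0,0,0.4],[0,0,0,0,0.4]]'; python3 d.py 0.497 -0.1358 0.06 0
```

```text
time: 23.65
ee_pos: [0.5071, -0.1258, 0.1399]
eef_rot: [0.702, 0.713, -0.008, -0.005]
ft_force: [-0.2, -0.1, 1.2]
width: 0.0517
t 23.65 pos [ 0.5071 -0.1258  0.1399] yaw 0.89 tilt 1.13 w 0.0517 F [-0.2 -0.1  1.2]
shift now cm [-0.95 -0.87  8.02] after turn [-0.96 -0.85  8.02] turn 0.016
```

```bash
python3 -m jog '[[-0.95,-0.87,0,0,0.4],[0,0,0,0,0.4],[0,0,0,0,0.4],[0,0,2,0,0.4],[0,0,2,0,0.4],[0,0,2,0,0.4],[0,0,1,0,0.4],[0,0,0,0,0.4],[0,0,0,0,0.4],[0,0,0,0,0.4]]'; python3 d.py 0.497 -0.1358 0.0245 0
python3 - <<'E'
from h import *
s=snap('scene','s10')
b=cv2.imread('pics/s10.png')[190:310,220:340]
b=cv2.convertScaleAbs(cv2.resize(b,(600,600),interpolation=3),alpha=1.6)
cv2.imwrite('pics/p11.png',b)
E
```

```text
time: 24.65
ee_pos: [0.4995, -0.1364, 0.0711]
eef_rot: [0.701, 0.713, -0.007, -0.003]
ft_force: [-1.0, 0.6, 0.5]
width: 0.0526
t 24.65 pos [ 0.4995 -0.1364  0.0711] yaw 0.96 tilt 0.84 w 0.0526 F [-1.   0.6  0.5]
shift now cm [ 0.09 -0.18  4.66] after turn [ 0.09 -0.18  4.66] turn 0.017
```

View pics/p11.png

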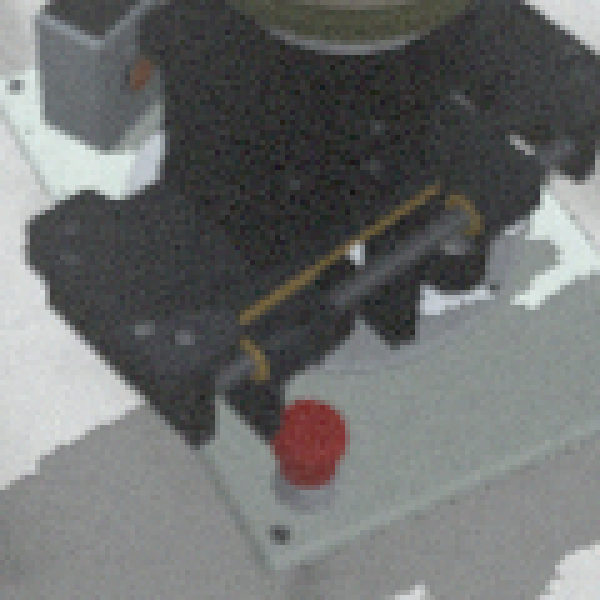

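Picture 11 shows the two finger ends at about (265,430) and (395,340) with the knob at (312,425). The fingers straddle it but look slightly off, so I compare with projections.

```bash
python3 - <<'E'
from h import *
s=dict(np.load('pics/s10.npz'));e=np.array([.4995,-.1364,.0766])
f=lambda p:[round((a-b)*5) for a,b in zip(proj(s,p),(220,190))]
print('cent',f(e),'knobtop',f((.497,-.1358,.05)))
for sx in(-1,1):
  for dx in(.026,.041):
    for dy in(-.0095,.0095): print(sx,dx,dy,f(e+[sx*dx,dy,0]))
c=s; p=s['pixels'];h=cv2.cvtColor(p,cv2.COLOR_RGB2HSV);m=cv2.inRange(h,(0,120,80),(8,255,255))
ys,xs=np.where(m[255:300,265:300]);print('red crop',xs.min()*5+225,xs.max()*5+225,ys.min()*5+325,ys.max()*5+325)
E
```

```text
cent [320, 375] knobtop [311, 423]
-1 0.026 -0.0095 [281, 432]
-1 0.026 0.0095 [245, 397]
-1 0.041 -0.0095 [247, 455]
-1 0.041 0.0095 [212, 419]
1 0.026 -0.0095 [393, 354]
1 0.026 0.0095 [357, 321]
1 0.041 -0.0095 [424, 333]
1 0.041 0.0095 [388, 300]
red crop 285 340 400 460
```

The finger corners match the projections within 1–2 image pixels, so the height offset holds here too. I lower around the knob.

```bash
python3 -m jog '[[0.1,-0.18,0,0,0.4],[0,0,0,0,0.4],[0,0,1.5,0,0.4],[0,0,1.5,0,0.4],[0,0,1,0,0.4],[0,0,0,0,0.4],[0,0,0.3,0,0.4],[0,0,0,0,0.4],[0,0,0,0,0.4],[0,0,0,0,0.4]]'; python3 d.py 0.497 -0.1358 0.0245 0
```

```text
time: 25.7
ee_pos: [0.5002, -0.1357, 0.031]
eef_rot: [0.701, 0.713, -0.004, -0.001]
ft_force: [0.9, 0.3, -0.0]
width: 0.0523
t 25.7 pos [ 0.5002 -0.1357  0.031 ] yaw 0.98 tilt 0.45 w 0.0523 F [ 0.9  0.3 -0. ]
shift now cm [-0.   -0.32  0.65] after turn [-0.01 -0.32  0.65] turn 0.017
```

```bash
python3 -m jog '[[0,-0.3,0.3,0,0.4],[0,0,0.2,0,0.4],[0,0,0,0,0.5],[0,0,0,0,1],[0,0,0,0,1],[0,0,0,0,1],[0,0,0,0,1],[0,0,0,0,1],[0,0,0,0,1],[0,0,0,0,1]]' 30; python3 d.py 0.497 -0.1358 0.0245 0
```

```text
time: 26.7
ee_pos: [0.4974, -0.1358, 0.0261]
eef_rot: [0.701, 0.713, -0.004, -0.0]
ft_force: [0.1, -0.4, 0.0]
width: 0.0263
t 26.7 pos [ 0.4974 -0.1358  0.0261] yaw 0.99 tilt 0.4 w 0.0263 F [ 0.1 -0.4  0. ]
shift now cm [-0.   -0.04  0.16] after turn [-0.   -0.04  0.16] turn 0.017
```

```bash
python3 -m jog '[[0,0,-0.3,0,1],[0,0,-0.4,0,1],[0,0,-0.4,0,1],[0,0,-0.3,0,1],[0,0,-0.2,0,1],[0,0,-0.1,0,1],[0,0,0,0,1],[0,0,0,0,1],[0,0,0,0,1],[0,0,0,0,1]]'; python3 d.py 0.497 -0.1358 0.0401 0
```

```text
time: 27.7
ee_pos: [0.4973, -0.1357, 0.041]
eef_rot: [0.701, 0.713, -0.005, 0.001]
ft_force: [3.1, -0.5, -6.2]
width: 0.0263
t 27.7 pos [ 0.4973 -0.1357  0.041 ] yaw 1.03 tilt 0.54 w 0.0263 F [ 3.1 -0.5 -6.2]
shift now cm [-0.01 -0.03  0.09] after turn [-0.01 -0.03  0.09] turn 0.018
```

The tool rose 14.9 mm and now pulls with 6 N against the stop. I release, lift clear and look.

```bash
python3 -m jog '[[0,0,0,0,0.8],[0,0,0,0,0.5],[0,0,0,0,0.4],[0,0,0,0,0.4],[0,0,0,0,0.4],[0,0,-1.5,0,0.4],[0,0,-3,0,0.4],[0,0,-4,0,0.4],[0,0,-4,0,0.4],[0,0,-4,0,0.4]]'; python3 -m jog '[[0,-2,-1,0,0.4],[0,-3,-1,0,0.4],[1,-3,-1,0,0.4],[1,-3,-1,0,0.4],[1,-2,0,0,0.4],[0,0,0,0,0.4],[0,0,0,0,0.4],[0,0,0,0,0.4],[0,0,0,0,0.4],[0,0,0,0,0.4]]'
python3 - <<'E'
from m import *
s=snap('scene','s11')
b=cv2.imread('pics/s11.png')[140:300,150:350]
b=cv2.convertScaleAbs(cv2.resize(b,(750,600),interpolation=3),alpha=1.6)
cv2.imwrite('pics/p12.png',b)
s0=dict(np.load('pics/scene0.npz'))
for c in(s0,s): print(blob(c,(0,120,80),(8,255,255),(262,250,300,295))[:2])
u=[proj(s,(.497,-.1358,z))[1] for z in(.047,.061)];print('expected rise px',u)
E
```

```text
time: 28.7
ee_pos: [0.494, -0.1341, 0.2076]
eef_rot: [0.701, 0.713, -0.008, -0.003]
ft_force: [0.5, 0.3, -0.4]
width: 0.0521
time: 29.7
ee_pos: [0.3633, -0.1076, 0.257]
eef_rot: [0.702, 0.712, -0.004, 0.002]
ft_force: [-0.3, 0.5, -0.5]
width: 0.0519
(array([281.2892562 , 276.04132231]), np.int32(121))
(array([279.56097561, 268.2195122 ]), np.int32(41))
expected rise px [np.float64(275.5545639113622), np.float64(270.913375291308)]
```

View pics/p12.png

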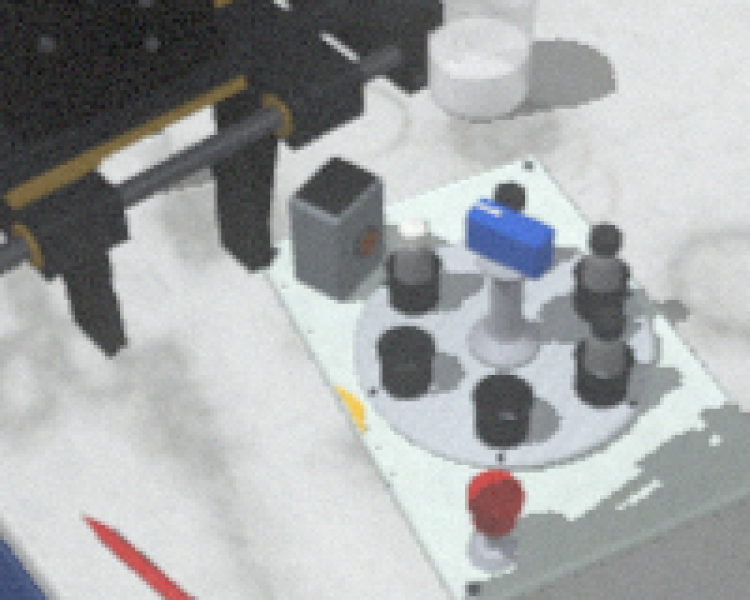

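Picture 12 shows the white cap upright at the optical head (413,235). All three black-capped vials stand in their cups, at (510,195), (605,240) and (607,320). The red knob is raised, with its stem visible at (492,545), and the robot is clear. I check the spares and hand in.

```bash
python3 - <<'E'
from h import *
c=snap('top','t9');a=np.load('pics/top0.npz')['pixels']
for im in(a,np.asarray(c['pixels'])):
    g=cv2.cvtColor(im,cv2.COLOR_RGB2GRAY)
    for x,y in((158,205),(147,240)):
        yy,xx=np.where(g[y-8:y+9,x-8:x+9]<45);print(len(xx),(xx.mean()+x-8).round(1) if len(xx) else None,(yy.mean()+y-8).round(1) if len(xx) else None)
s=r.read_state();print(s['time'],s['ft_force'].round(1));r.close_job()
E
```

```text
56 157.6 205.3
48 147.0 239.9
47 158.0 205.1
46 147.1 239.8
29.8 [-0.6 -0.3 -0. ]
the job is handed in; nothing more can be done
```

The job is done and handed in at 29.8 s of robot time, in the order asked.

- **Vial:** The white-capped vial was lowered into the pocket at the yellow mark until it met the floor at 4.4 N, then released. The height at contact was 0.3 mm from what I expected.
- **Wheel:** I turned it about 60° clockwise by the blue bar. The last picture shows the white cap upright in front of the grey head.
- **Lamp knob:** It rose 14.9 mm with the gripper, up to its stop. The last picture shows it still raised after I let go.
- **Black-capped vials:** All three in the wheel are upright in their cups. Both spares on the bench are where they were, within 0.4 pixel in the top view.
- **Robot:** It is clear of everything, with only sensor noise on the wrist force.

**Checks that disagreed:**
- **Fingertip height:** The fingertips showed about 27 mm higher in the camera than the reported pose and `r.tip_extent` give. I confirmed this with a gentle trial close on the vial's cap, then used that offset throughout.
- **Gripper opening:** It read 0.5 to 2.5 mm below the true size of whatever was held.
- **Knob height in the image:** The last measured rise was about 8 pixels against 4.6 expected. The front of the knob was shaded and only part of it was picked up, so I relied on the measured pull and the picture instead.

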